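# Put the battery pack on charge and make sure the unseen rear switch is on

### The job

Put the battery pack on the charger's open end, upright, and slide it along under the rails until it clicks fully home against the housing. Then feel with the fingers for the toggle on the back of the housing: if it points down (off), flip it fully up (on); if it already points up, touch it but leave it on. Do not push the other things on the bench about.

Things in the scene. Friction and masses are not known exactly. Their poses are not given: they have to be found in the camera images.
- charger: Grey bench charger fixed to the table, 86 (x) x 232 (y) x 70 mm high; origin at the centre of its underside. Along its y: open run-in deck (+27 to +116 mm), rails (-45 to +27), housing (-115 to -45, x -42 to +42, top 70 mm above the table). The battery slides along -y, foot under the rails. The toggle is on the housing's rear face (charger's +x, away from the robot), unseen from the robot.
- deck_middle (a point): Point on the open deck, top 14 mm above the table, at (0, +68, +14) mm in the charger's frame (axes as the charger's). The battery can be set down centred here; it then lies clear of the rails. Low guides 9 mm high stand on both sides: 65 mm apart at the rails, flaring to 79 mm at the open end.
- rail_mouth (a point): Entry of the rails, on the deck's middle line at (0, +27, +14) mm in the charger's frame: 65 mm between the side walls; lips 24 to 28 mm above the table, 51 mm apart, cover the battery's foot with 2 mm to spare. Fingers holding the battery must stay above the lips. The rails run 72 mm along -y to the housing, which is the end stop.
- seat (a point): Where the battery's origin lies when home: (0, -9, +14) mm in the charger's frame; the end stop is 1 mm farther along -y. A sprung roller on each side of the rails clicks into the notches of the battery's foot. Pushing the battery in takes up to about 12 N; the catch then holds it.
- toggle_pivot (a point): Hinge of the toggle, at (+28, -80, +42) mm in the charger's frame, 14 mm inside the rear face. Toggle: flat metal bat 12 mm wide (y), 8 thick, 50 long from the hinge. It sticks out along +x, swings only up and down and snaps past level to a stop: 0.35 rad below level = off (end 25 mm above the table), 0.35 above = on (end 59). Start unknown. A 10 mm lip overhangs it at 67 mm.
- toggle_reach (a point): Fixed point 25 mm out from the rear face, level with the hinge, at (+67, -80, +42) mm in the charger's frame. From above it lies on the bat, whose end is 33 mm out from the face. Here the bat's centre line is 28 mm above the table if off, 56 mm if on. It takes about 5 N up or down here to leave a stop; lighter touches do not move it. Fingers can straddle it from above and pull it up.
- battery: Loose black battery pack, about 0.25 to 0.5 kg, upright. Body 46 (x) x 70 (y) x 48 mm on a foot 62 (x) x 70 (y) x 8 mm thick, 56 mm high in all. Origin: centre of its underside. The foot has a small notch in the middle of each long side. Its y axis goes along the charger's y; either way round fits. Grasp the body across its 46 mm.
- heat_sink: Bystander: loose black finned heat sink, 40x50x25 mm, origin at its underside.
- angle_bracket: Bystander: loose grey angle bracket, 20x36x36 mm, origin at its underside.
- solder_spool: Bystander: loose spool, 55 mm across, 40 mm high, origin at its underside.

How it is judged:
By the outcome, as a careful person would: the job done as asked, in the order asked, and still so for the second after the job is handed in, with the robot touching nothing.
It also fails if it takes over 61 s, if anything falls off the work surface, if the arm or the gripper's body presses on something with over 40 N, if the wrist force passes 120 N, or if a joint passes its speed limit or range.

### The arm

A 6-joint arm with a two-finger parallel gripper is mounted at the origin on a cart in front of the work surface, level with it; the furniture and walls round the work are solid. World frame = base frame: x ahead of the robot, y to its left, z up, the work surface at z = 0. Lengths are in m, angles in degrees, forces in N, time in s.
With the tool pointing down it reaches from about 0.375 to 0.9 m from the base axis. Payload 3.1 kg.
Tool frame: the origin (TCP) lies midway between the tips of the shut fingers; the grasp point (between the pads) lies 19 mm behind it; z points along the fingers, y is the line along which they close (so a half turn about z gives the same grasp; the last joint's range is limited). The gripper opens to 87 mm and grips with 3 to 60 N. Pads are 19 mm wide; open, the fingers measure 117 mm over their backs; the gripper's body (75 mm by 190 mm) begins 51 mm behind the grasp point.
Start: joints at [-79.326, 30.224, 82.088, -0, 67.689, -10.227], TCP at [0.223, -0.584, 0.223] pointing down, gripper open.
Joint ranges: [-176.69, 176.69], [-43.24, 126.21], [12.49, 139.97], [-82, 262], [0, 151.66], [-163.58, 163.58]. Speed limits (degrees/s): [159.86, 159.86, 180, 180, 180, 180].

### API

Orientations are given as a 3x3 rotation matrix whose columns are the frame's x, y, z axes.
In Python, from rig import bot gives the robot as it stands.
- The arm moves only by the shell command python3 steer.py, which reads ROWS from standard input. ROWS is a JSON list of rows, 1 to 20 of them, each of 7 numbers: dx, dy, dz in units of 5 mm, then a rotation vector rx, ry, rz in units of 10 degrees, then the opening from 0.0 (shut) to 1.0 (fully open); each row is the pose to reach, as a shift and turn from the pose commanded when the command began, along the tool's axes at that moment; what a row does not reach only later rows make up. A row lasts 1/10 s, in which the tool goes at most 0.05 m and 8.59 degrees, less where a joint would pass 70% of its speed; a pose out of reach is approached as far as the arm can. The fingers move at their own pace and stop on an object; the grip force is fixed at half the most. Time passes only in rows, so rows that do not move let the fingers close. It prints the time, the measured TCP pose, the force, the opening and the grip force at its end. Input that does not fit is refused with a message, and nothing moves.
- bot.read_state(): the state, without advancing time (a new reading comes with each control period).
- bot.capture(name): name is "scene" or "side" or "wrist"; returns a dict with "color" (480x640x3 uint8, red, green, blue), "K" (3x3 intrinsics, pixels), "D" ([k1, k2, p1, p2, k3] as OpenCV has them; the pictures are not rectified), "view" (4x4, takes a point from world to camera coordinates); the wrist camera has in their place "mount" (4x4, takes a point from camera to tool coordinates, whose origin is the TCP and whose axes are the flange's). Camera axes: x right, y up, looking along -z (the intrinsics and any distortion apply to the point x, -y, -z); pixel columns grow to the right and rows downward; lengths in m; the calibration is good to about 2 mm. A picture is of the moment at which its call begins: read the wrist's pose just before it. There is no depth.
- bot.hand_in(): hands the job in; it is judged then, once.
The state is a dict: "time_s": time; "joint_positions": joint angles; "qvel": joint speeds; "tau": joint torques, N m; "position": TCP position; "tcp_rot": TCP orientation; "force": force on the tool from outside, world axes, zero at the start; "moment": the same for the moment, N m; "opening": opening from 0.0 (shut) to 1.0 (fully open); "grasp_force": force on a finger pad.
Only numpy, scipy, OpenCV 4.12 (cv2) and the standard library are available. Lean on these libraries where they do the work, as an engineer would, in place of code of your own. Each camera call takes 0.05 s, during which the arm holds its last target. There are 200 camera calls.

## Working session

There is one attempt and no reset: what is moved stays moved. The work goes in short steps, Python scripts to look and compute and a shell command to move; the robot and the scene stay as the last step left them, time stands still between calls to the robot, and variables do not carry over. Pictures are saved under pics/ and viewed, at most 10 in all, crops included, and the job is handed in when it is done.

```bash
ls; mkdir -p pics; python3 - <<'E'
from rig import bot
import cv2,numpy as np
s=bot.read_state();print(s['time_s'],s['position'],s['tcp_rot'],s['opening'])
for n in("scene","side"):
    c=bot.capture(n);cv2.imwrite(f"pics/{n}0.png",c["color"][...,::-1]);np.savez(f"pics/{n}0.npz",**c)
    print(c["K"],c["D"],c["view"])
E
```

```text
pics
rig.py
steer.py
0.0 [ 0.22286166 -0.58312786  0.22157902] [[ 9.34169329e-01  3.56829724e-01 -4.60511641e-04]
 [ 3.56829872e-01 -9.34166980e-01  2.12013510e-03]
 [ 3.26332455e-04 -2.14488950e-03 -9.99997646e-01]] 0.9992217400115759
[[623.79523105   0.         312.94531647]
 [  0.         623.79523105 239.0616725 ]
 [  0.           0.           1.        ]] [0.01631236 0.         0.         0.         0.        ] [[-0.60236047 -0.79820714  0.00521768  0.3633936 ]
 [ 0.51181536 -0.38120469  0.76988832 -0.29912055]
 [-0.61254135  0.46642077  0.63815731 -0.93307252]
 [ 0.          0.          0.          1.        ]]
[[463.24935081   0.         326.90537321]
 [  0.         463.24935081 243.63280608]
 [  0.           0.           1.        ]] [0.02948165 0.         0.         0.         0.        ] [[ 0.98831829 -0.15089397  0.02140023 -0.50100974]
 [ 0.03782215  0.37886635  0.9246782  -0.07845596]
 [-0.14763619 -0.91306697  0.38014768 -0.74681163]
 [ 0.          0.          0.          1.        ]]
```

View pics/scene0.png

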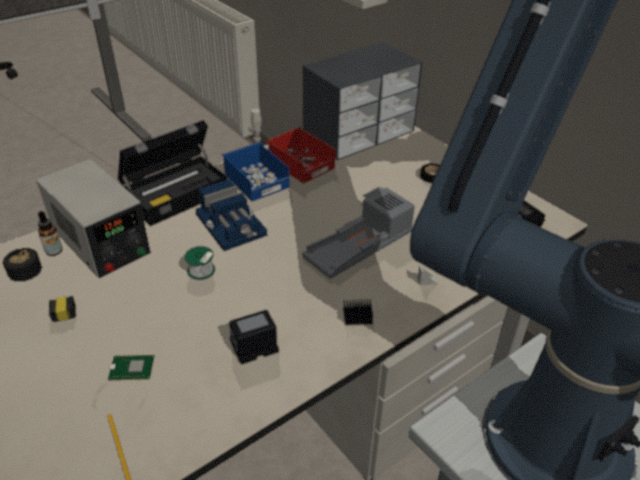

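View pics/side0.png

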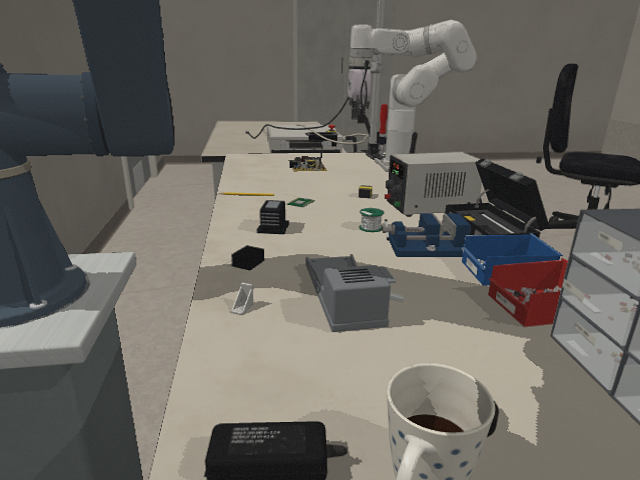

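The scene view shows the charger (deck end ~(340,255), housing ~(388,212)), battery ~(255,335), heat sink (358,312), bracket (425,275) and spool (200,262). In the side view the housing is at (355,300), the toggle at ~(397,296) and the battery at (272,217). I'll enlarge both.

```bash
python3 - <<'E'
import cv2,numpy as np
a=cv2.imread("pics/scene0.png")[180:370,220:420];b=cv2.imread("pics/side0.png")[190:340,225:425]
cv2.imwrite("pics/c1.png",cv2.resize(a,(800,600) if 0 else None,fx=3.15 if 0 else 3.1,fy=3.1,interpolation=cv2.INTER_CUBIC) if 0 else cv2.resize(a,(600,570),interpolation=cv2.INTER_CUBIC))
cv2.imwrite("pics/c2.png",cv2.resize(b,(800,600),interpolation=cv2.INTER_CUBIC))
E
```

```text
(no output)
```

View pics/c1.png

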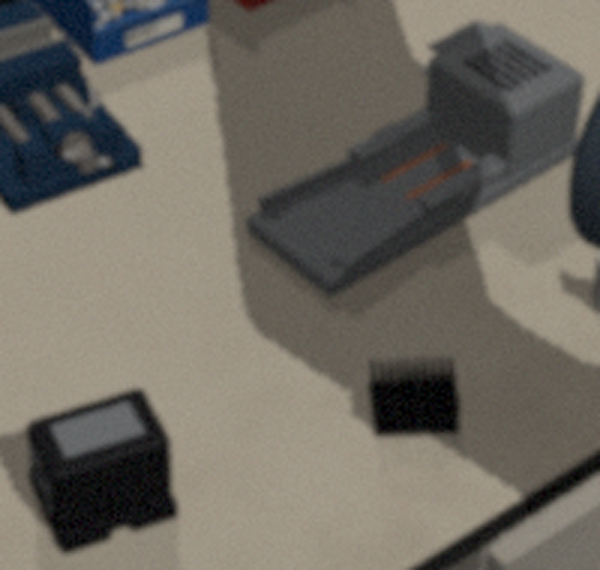

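View pics/c2.png

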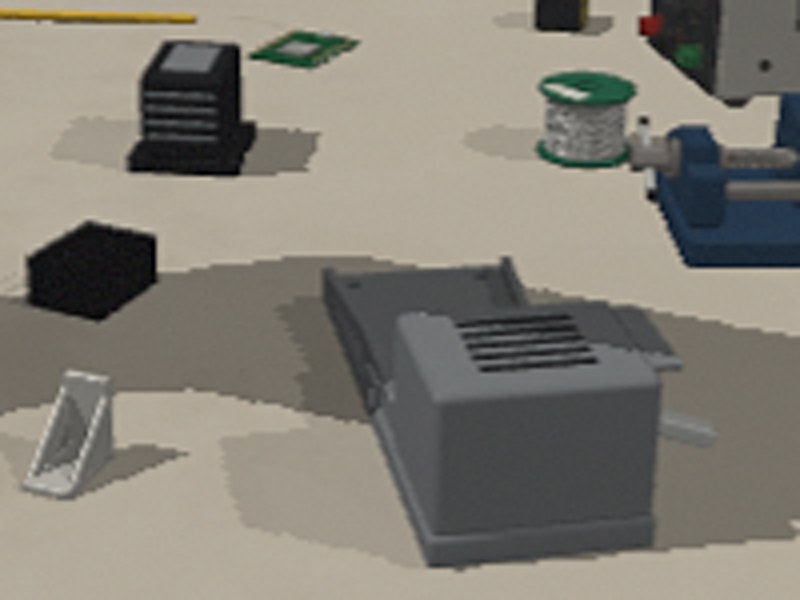

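```bash
cat > h.py <<'E'
import numpy as np,cv2
from scipy.optimize import least_squares
def proj(c,P):
    p=np.asarray(P,float)@c["view"][:3,:3].T+c["view"][:3,3]
    return cv2.projectPoints((p*[1,-1,-1]).reshape(-1,1,3),np.zeros(3),np.zeros(3),c["K"],np.asarray(c["D"],float))[0].reshape(-1,2)
def W(v,P):
    a=v[2];R=np.array([[np.cos(a),-np.sin(a),0],[np.sin(a),np.cos(a),0],[0,0,1]])
    return np.asarray(P,float)/1000@R.T+[v[0],v[1],0]
def fit(obs,v0):  # obs: list of (cam, pts mm, pix)
    f=lambda v:np.concatenate([(proj(c,W(v,P))-px).ravel() for c,P,px in obs])
    r=least_squares(f,v0,loss='soft_l1');return r.x,f(r.x).reshape(-1,2)
def ground(c,px,z=0):
    u=cv2.undistortPoints(np.array(px,float).reshape(-1,1,2),c["K"],np.asarray(c["D"],float)).reshape(-1,2)
    R=c["view"][:3,:3];o=-R.T@c["view"][:3,3]
    d=np.c_[u[:,0],-u[:,1],-np.ones(len(u))]@R
    return o+d*((z-o[2])/d[:,2])[:,None]
E
python3 - <<'E'
from h import *
np.set_printoptions(precision=4,suppress=True)
sc=dict(np.load("pics/scene0.npz"));si=dict(np.load("pics/side0.npz"))
S=lambda p:np.array(p,float)/3+[220,180]
T=lambda p:np.array(p,float)/4+[225,190]
print(ground(sc,S([(335,293),(68,549),(175,515),(378,434),(457,430)])),ground(si,T([(430,568),(655,545),(130,170),(240,173),(22,488),(70,497),(112,440),(30,305),(98,320),(157,280),(585,165)])))
ch,r=fit([(sc,[(-43,116,0),(-42,-45,70),(42,-45,70),(-42,-115,70)],S([(333,293),(512,112),(428,65),(583,77)])),
 (si,[(-43,-116,0),(43,-116,0),(-42,-115,70),(42,-115,70)],T([(430,568),(655,545),(437,400),(660,383)]))],[.6,-.2,0])
print("charger",ch,np.degrees(ch[2]));print(r)
for z in(25,59):print("tip",z,(proj(si,W(ch,[(75,-80,z)]))-[225,190])*4)
b,r=fit([(sc,[(-31,35,0),(-31,-35,0),(-23,-35,56),(23,-35,56),(23,35,56)],S([(68,549),(175,515),(165,430),(140,392),(30,428)])),
 (si,[(-31,-35,0),(31,-35,0),(31,35,8)],T([(130,170),(240,173),(256,123)]))],[.45,.1,0])
print("batt",b,np.degrees(b[2]));print(r)
E
```

```text
[[0.4767 0.0504 0.    ]
 [0.4028 0.2981 0.    ]
 [0.3872 0.2367 0.    ]
 [0.366  0.1055 0.    ]
 [0.3404 0.0659 0.    ]] [[ 0.4885 -0.1738  0.    ]
 [ 0.5726 -0.1685  0.    ]
 [ 0.3884  0.2327  0.    ]
 [ 0.4479  0.2225  0.    ]
 [ 0.3433 -0.1013  0.    ]
 [ 0.3614 -0.11    0.    ]
 [ 0.3772 -0.0681  0.    ]
 [ 0.3406  0.0631  0.    ]
 [ 0.3715  0.0437  0.    ]
 [ 0.3991  0.0849  0.    ]
 [ 0.6406  0.2164  0.    ]]
charger [ 0.5229 -0.0566  0.0618] 3.541914384434493
[[-0.6204  2.4259]
 [ 0.9138  0.4562]
 [-0.6843 -2.98  ]
 [ 1.2352 -1.4832]
 [-0.7637  0.5403]
 [ 0.4924  0.414 ]
 [-0.6675 -1.6235]
 [ 1.9017 -2.1891]]
tip 25 [[710.0307 431.2442]]
tip 59 [[717.5554 351.1   ]]
batt [ 0.4243  0.2615 -0.1929] -11.051108484489365
[[-1.1932  1.8881]
 [ 1.7618 -1.0016]
 [ 2.1954  1.7053]
 [-0.2311 -3.7393]
 [-2.4341 -2.5584]
 [-0.5904 -0.0341]
 [ 0.087   0.2052]
 [-0.1991 -1.3176]]
```

Side crop: the toggle tip at (715,437) matches the model's "off" tip (710,431), not the "on" one (718,351). Next I'll move over the battery for a wrist look.

```bash
cat >> h.py <<'E'
def plan(*T):  # targets x,y,z,closing-axis yaw deg (tool down), -> rows in tool axes
    from rig import bot
    s=bot.read_state();R=np.array(s["tcp_rot"]);p=np.array(s["position"])
    for x,y,z,a in T:
        a=np.radians(a);Y=np.array([np.cos(a),np.sin(a),0]);Z=np.array([0,0,-1.])
        G=np.c_[np.cross(Y,Z),Y,Z];rv=np.degrees(cv2.Rodrigues(R.T@G)[0].ravel())
        d=R.T@(np.array([x,y,z])-p);print(np.round(d,4),np.round(rv,2),"dist",np.linalg.norm(d).round(3))
def wcam():
    from rig import bot
    s=bot.read_state();c=bot.capture("wrist");M=np.eye(4);M[:3,:3]=s["tcp_rot"];M[:3,3]=s["position"]
    c["view"]=np.linalg.inv(M@np.array(c["mount"]));return c
E
python3 - <<'E'
from h import *
from rig import bot
plan((.45,-.2,.25,-40),(.42,.255,.25,-11))
c=bot.capture("wrist");print(np.round(c["mount"],3),c["K"])
E
```

```text
[ 0.3489 -0.277  -0.0277] [ -0.1   -0.05 -29.1 ] dist 0.446
[ 0.4832 -0.7128 -0.0268] [ -0.09  -0.07 -58.1 ] dist 0.862
[[-0.001  0.954  0.299  0.082]
 [ 1.     0.001  0.    -0.001]
 [ 0.     0.299 -0.954 -0.163]
 [ 0.     0.     0.     1.   ]] [[364.67642216   0.         318.64274415]
 [  0.         364.67642216 233.25676875]
 [  0.           0.           1.        ]]
```

Careful with the scale: shifts go in units of 5 mm and turns go in units of 10 degrees. That gives: -0.713 m is -142.6, 0.483 m is 96.6, -58 degrees is -5.8.

```bash
echo '[[70, -55.4, -5.6, 0, 0, -2.9, 1], [70, -55.4, -5.6, 0, 0, -2.9, 1], [70, -55.4, -5.6, 0, 0, -2.9, 1], [70, -55.4, -5.6, 0, 0, -2.9, 1], [70, -55.4, -5.6, 0, 0, -2.9, 1], [70, -55.4, -5.6, 0, 0, -2.9, 1], [70, -55.4, -5.6, 0, 0, -2.9, 1], [70, -55.4, -5.6, 0, 0, -2.9, 1], [96.6, -142.6, -5.4, 0, 0, -5.8, 1], [96.6, -142.6, -5.4, 0, 0, -5.8, 1], [96.6, -142.6, -5.4, 0, 0, -5.8, 1], [96.6, -142.6, -5.4, 0, 0, -5.8, 1], [96.6, -142.6, -5.4, 0, 0, -5.8, 1], [96.6, -142.6, -5.4, 0, 0, -5.8, 1], [96.6, -142.6, -5.4, 0, 0, -5.8, 1], [96.6, -142.6, -5.4, 0, 0, -5.8, 1], [96.6, -142.6, -5.4, 0, 0, -5.8, 1], [96.6, -142.6, -5.4, 0, 0, -5.8, 1], [96.6, -142.6, -5.4, 0, 0, -5.8, 1], [96.6, -142.6, -5.4, 0, 0, -5.8, 1]]' | python3 steer.py && python3 - <<'E'
from h import *
c=wcam();cv2.imwrite("pics/w1.png",c["color"][...,::-1]);np.savez("pics/w1.npz",**c)
b=[.4243,.2615,-.1929]
print(proj(c,W(b,[(sx*23,sy*35,56) for sx in(-1,1) for sy in(-1,1)]+[(sx*31,sy*35,8) for sx in(-1,1) for sy in(-1,1)])))
E
```

```text
time_s: 2.15
position: [0.4191, 0.2551, 0.2492]
tcp_rot: [[0.189, 0.982, -0.001], [0.982, -0.189, -0.001], [-0.001, -0.001, -1.0]]
force: [0.3, 0.2, -0.0]
opening: 1.003
grasp_force: 0.0
[[300.76881911 232.9529833 ]
 [299.86630359 163.86772321]
 [345.76420601 233.02278685]
 [347.43618866 163.96263974]
 [295.75269803 220.43188006]
 [294.71317214 158.70597059]
 [349.75364957 220.51944644]
 [351.41702571 158.81859653]]
```

View pics/w1.png

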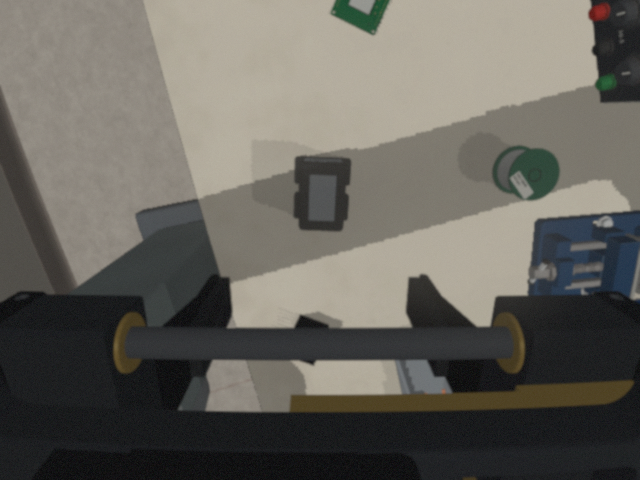

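Battery in the wrist image: top edge ~row 156, bottom ~231, columns 294–351, almost exactly where predicted. I'll refine numerically.

```bash
python3 - <<'E'
from h import *
c=dict(np.load("pics/w1.npz"))
y0,x0=140,280
g=cv2.cvtColor(c["color"],cv2.COLOR_RGB2GRAY)[y0:245,x0:365]
m=(cv2.GaussianBlur(g,(3,3),0)<70).astype(np.uint8)
obs=cv2.morphologyEx(m,cv2.MORPH_CLOSE,np.ones((15,15)))
n,l,st,_=cv2.connectedComponentsWithStats(obs);k=1+st[1:,4].argmax();print(st[k]+[x0,y0,0,0,0])
obs=(l==k).astype(np.uint8)
def render(v):
    im=np.zeros((105*4,85*4),np.uint8)
    for X,zs in((31,(0,8)),(23,(0,56))):
        p=proj(c,W(v,[(a*X,b*35,z) for a in(-1,1) for b in(-1,1) for z in zs]))
        cv2.fillConvexPoly(im,cv2.convexHull(np.round((p-[x0,y0]+.5)*4).astype(np.int32)),1)
    return cv2.resize(im*255,(85,105),interpolation=cv2.INTER_AREA)/255.
from scipy.optimize import minimize
r=minimize(lambda v:np.abs(render([.4243+v[0]/1e3,.2615+v[1]/1e3,-.1929+v[2]/1e2])-obs).sum(),[0,1,0],method="Nelder-Mead",options=dict(initial_simplex=[[0,2,0],[4,2,0],[0,-3,0],[0,2,5]]))
v=np.array([.4243,.2615,-.1929])+r.x/[1e3,1e3,1e2];print(v,np.degrees(v[2]),r.fun,obs.sum())
plan((v[0],v[1],.1,np.degrees(v[2])))
E
```

```text
[ 294  157   56   74 2454]
[ 0.42212023  0.26283041 -0.23782371] -13.626294962211064 1591.929411764706 2454
[0.0093 0.0012 0.1492] [-0.05  0.07  2.58] dist 0.149
```

```bash
cat > sil.py <<'E'
from h import *
from scipy.optimize import minimize
c=dict(np.load("pics/w1.npz"))
y0,x0=140,280
g=cv2.cvtColor(c["color"],cv2.COLOR_RGB2GRAY)[y0:245,x0:365]
m=(cv2.GaussianBlur(g,(3,3),0)<70).astype(np.uint8)
cs,_=cv2.findContours(cv2.morphologyEx(m,cv2.MORPH_CLOSE,np.ones((3,3))),cv2.RETR_EXTERNAL,cv2.CHAIN_APPROX_NONE)
k=max(cs,key=cv2.contourArea);obs=cv2.drawContours(np.zeros_like(m),[k],-1,1,-1)
def render(v):
    im=np.zeros((105*4,85*4),np.uint8)
    for X,zs in((31,(0,8)),(23,(0,56))):
        p=proj(c,W(v,[(a*X,b*35,z) for a in(-1,1) for b in(-1,1) for z in zs]))
        cv2.fillConvexPoly(im,cv2.convexHull(np.round((p-[x0,y0]+.5)*4).astype(np.int32)),1)
    return cv2.resize(im*255,(85,105),interpolation=cv2.INTER_AREA)/255.
r=minimize(lambda v:np.abs(render([.4243+v[0]/1e3,.2615+v[1]/1e3,-.1929+v[2]/1e2])-obs).sum(),[0,1,0],method="Nelder-Mead",options=dict(initial_simplex=[[0,2,0],[4,2,0],[0,-3,0],[0,2,5]]))
v=np.array([.4243,.2615,-.1929])+r.x/[1e3,1e3,1e2];print(v,np.degrees(v[2]),r.fun,obs.sum())
plan((v[0],v[1],.1,np.degrees(v[2])))
E
python3 sil.py
```

```text
[ 0.42212023  0.26283041 -0.23782371] -13.626294962211064 491.9294117647059 3554
[0.0093 0.0012 0.1492] [-0.05  0.07  2.58] dist 0.149
```

```bash
cat >> sil.py <<'E'
im=cv2.resize(c["color"][y0:245,x0:365,::-1],None,fx=5.5,fy=5.5,interpolation=cv2.INTER_CUBIC)
im=cv2.convertScaleAbs(im,alpha=1.8)
for vv,col in((v,(0,0,255)),([.4243,.264,-.1929],(0,255,0))):
  for X,z in((31,8),(23,56)):
    p=proj(c,W(vv,[(-X,-35,z),(-X,35,z),(X,35,z),(X,-35,z)]))
    cv2.polylines(im,[np.round((p-[x0,y0]+.5)*5.5).astype(np.int32)],True,col,1)
cv2.imwrite("pics/z1.png",im)
E
python3 sil.py
```

```text
[ 0.42212023  0.26283041 -0.23782371] -13.626294962211064 491.9294117647059 3554
[0.0093 0.0012 0.1492] [-0.05  0.07  2.58] dist 0.149
```

View pics/z1.png

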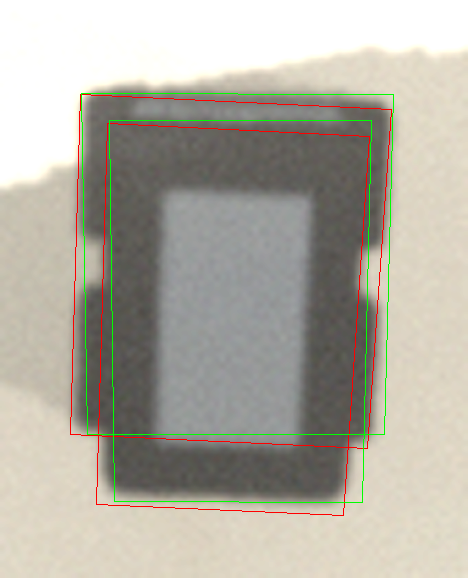

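The enlarged crop shows foot corners at (82,92), (393,97), (76,434), (371,441) and the lower body edge (104,497)-(347,502), so yaw ≈ -13°. I'll fit these corners.

```bash
python3 - <<'E'
from h import *
c=dict(np.load("pics/w1.npz"))
px=np.array([(82,92),(393,97),(76,434),(371,441),(104,497),(347,502)])/5.5+[279.5,139.5]
# tool x=world +y is image up -> top = +y ; image right = +x
v,r=fit([(c,[(-31,35,8),(31,35,8),(-31,-35,8),(31,-35,8),(-23,-35,56),(23,-35,56)],px)],[.424,.264,-.21])
print(v,np.degrees(v[2]));print(r.round(2))
plan((v[0],v[1],.1,np.degrees(v[2])),(v[0],v[1],.035,np.degrees(v[2])))
E
```

```text
[ 0.42304446  0.26407963 -0.22181426] -12.709021202357507
[[-0.39 -0.46]
 [-0.17  0.4 ]
 [ 0.01 -0.68]
 [ 0.44 -0.35]
 [-0.35  0.31]
 [ 0.52  0.71]]
[0.0107 0.0019 0.1492] [-0.05  0.07  1.67] dist 0.15
[0.0107 0.0019 0.2142] [-0.05  0.07  1.67] dist 0.214
```

To row units: 0.225 m is 45, 0.21 m is 42, 1.67 degrees is 0.167.

```bash
echo '[[2.14, 0.38, 20, 0, 0, 0.167, 1], [2.14, 0.38, 30, 0, 0, 0.167, 1], [2.14, 0.38, 30, 0, 0, 0.167, 1], [2.14, 0.38, 34, 0, 0, 0.167, 1], [2.14, 0.38, 38, 0, 0, 0.167, 1], [2.14, 0.38, 42, 0, 0, 0.167, 1], [2.14, 0.38, 45, 0, 0, 0.167, 1], [2.14, 0.38, 45, 0, 0, 0.167, 1], [2.14, 0.38, 45, 0, 0, 0.167, 1], [2.14, 0.38, 45, 0, 0, 0.167, 0], [2.14, 0.38, 45, 0, 0, 0.167, 0], [2.14, 0.38, 45, 0, 0, 0.167, 0], [2.14, 0.38, 45, 0, 0, 0.167, 0], [2.14, 0.38, 45, 0, 0, 0.167, 0], [2.14, 0.38, 45, 0, 0, 0.167, 0], [2.14, 0.38, 45, 0, 0, 0.167, 0], [2.14, 0.38, 45, 0, 0, 0.167, 0], [2.14, 0.38, 45, 0, 0, 0.167, 0]]' | python3 steer.py
```

```text
time_s: 4.0
position: [0.4239, 0.2648, 0.0247]
tcp_rot: [[0.221, 0.975, 0.0], [0.975, -0.221, 0.0], [0.0, 0.0, -1.0]]
force: [-0.8, 0.6, 2.4]
opening: 0.532
grasp_force: 30.0
```

```bash
python3 - <<'E'
from h import *
plan((.424,.2648,.2,-12.7),(.52,-.2,.26,3.5))
E
```

```text
[ 1.000e-04  1.000e-04 -1.753e-01] [ 0.02 -0.02 -0.06] dist 0.175
[-0.432   0.1965 -0.2354] [ 2.000e-02 -1.000e-02 -1.626e+01] dist 0.53
```

```bash
echo '[[0, 0, -6, 0, 0, 0, 0], [0, 0, -16, 0, 0, 0, 0], [0, 0, -26, 0, 0, 0, 0], [0, 0, -35, 0, 0, 0, 0], [0, 0, -35, 0, 0, 0, 0], [-86.4, 39.3, -47, 0, 0, -1.625, 0], [-86.4, 39.3, -47, 0, 0, -1.625, 0], [-86.4, 39.3, -47, 0, 0, -1.625, 0], [-86.4, 39.3, -47, 0, 0, -1.625, 0], [-86.4, 39.3, -47, 0, 0, -1.625, 0], [-86.4, 39.3, -47, 0, 0, -1.625, 0], [-86.4, 39.3, -47, 0, 0, -1.625, 0], [-86.4, 39.3, -47, 0, 0, -1.625, 0], [-86.4, 39.3, -47, 0, 0, -1.625, 0], [-86.4, 39.3, -47, 0, 0, -1.625, 0], [-86.4, 39.3, -47, 0, 0, -1.625, 0], [-86.4, 39.3, -47, 0, 0, -1.625, 0], [-86.4, 39.3, -47, 0, 0, -1.625, 0]]' | python3 steer.py && python3 - <<'E'
from h import *
c=wcam();np.savez("pics/w2.npz",**c);im=c["color"][...,::-1].copy()
v=[.5229,-.0566,.0618]
im=cv2.convertScaleAbs(cv2.resize(im[60:330,140:500],None,fx=2.2,fy=2.2,interpolation=cv2.INTER_CUBIC),alpha=1.6)
for q in([(-43,-116,0),(-43,116,0),(43,116,0),(43,-116,0)],[(-42,-115,70),(-42,-45,70),(42,-45,70),(42,-115,70)]):
    p=proj(c,W(v,q));print(p.round(1));cv2.polylines(im,[np.round((p-[139.5,59.5])*2.2).astype(np.int32)],True,(0,255,0),1)
cv2.imwrite("pics/w2.png",im)
E
```

```text
time_s: 5.8
position: [0.5184, -0.1984, 0.2576]
tcp_rot: [[-0.061, 0.998, -0.004], [0.998, 0.061, 0.003], [0.003, -0.004, -1.0]]
force: [-0.5, 0.4, -3.5]
opening: 0.526
grasp_force: 30.0
[[294.1 173.4]
 [290.2 -55.9]
 [375.8 -55.7]
 [368.8 173.4]]
[[290.2 182.4]
 [288.5 106.5]
 [380.3 106.5]
 [377.1 182.4]]
```

View pics/w2.png

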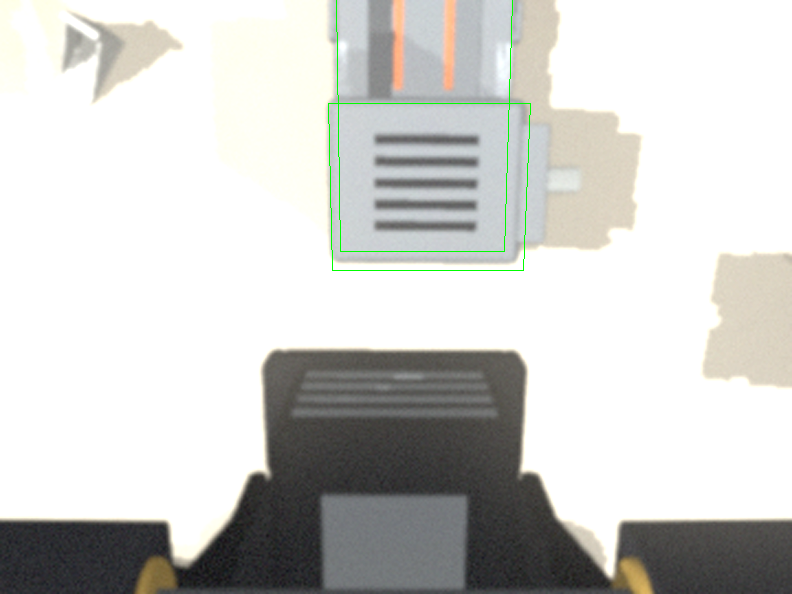

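The wrist view shows the housing top corners at crop pixels (330,98), (524,101), (334,261), (519,263), about 2 mm off the model. The held battery is centred in the jaws and the toggle sits at (565,180). The open end is out of frame, so I'll take one more view higher up.

```bash
echo '[[16, 0, -14, 0, 0, 0, 0], [16, 0, -14, 0, 0, 0, 0], [16, 0, -14, 0, 0, 0, 0], [16, 0, -14, 0, 0, 0, 0], [16, 0, -14, 0, 0, 0, 0]]' | python3 steer.py && python3 - <<'E'
from h import *
c=wcam();np.savez("pics/w3.npz",**c);im=c["color"][...,::-1].copy()
v=[.5229,-.0566,.0618]
im=cv2.convertScaleAbs(cv2.resize(im[0:240,190:450],None,fx=2.5,fy=2.5,interpolation=cv2.INTER_CUBIC),alpha=1.1)
for q in([(-43,-116,0),(-43,116,0),(43,116,0),(43,-116,0)],[(-42,-115,70),(-42,-45,70),(42,-45,70),(42,-115,70)]):
    p=proj(c,W(v,q));print(p.round(1));cv2.polylines(im,[np.round((p-[189.5,-.5])*2.5).astype(np.int32)],True,(0,255,0),1)
cv2.imwrite("pics/w3.png",im)
E
```

```text
time_s: 6.35
position: [0.5143, -0.1196, 0.3286]
tcp_rot: [[-0.062, 0.998, -0.002], [0.998, 0.062, 0.0], [0.0, -0.002, -1.0]]
force: [-0.2, -0.3, -4.7]
opening: 0.524
grasp_force: 30.0
[[297.5 222. ]
 [294.5  40.7]
 [364.4  40.8]
 [359.  222. ]]
[[295.  236.8]
 [293.9 179.3]
 [366.4 179.3]
 [364.2 236.8]]
```

View pics/w3.png

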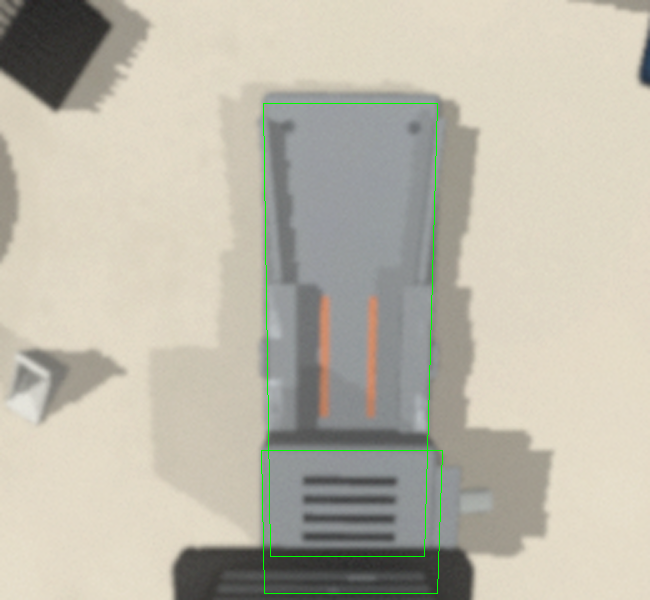

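Here the deck's end corners are at crop (263,93) and (439,94), the rail mouth lips' inner edges at (296,285) and (402,285), the outer edges at (268,285) and (432,285), and the housing front top corners at (264,446) and (440,446).

```bash
python3 - <<'E'
from h import *
c2=dict(np.load("pics/w2.npz"));c3=dict(np.load("pics/w3.npz"))
A=np.array([(330,98),(524,101),(334,262),(519,264)])/2.2+[139.5,59.5]
B=np.array([(263,93),(439,94),(296,285),(402,285),(264,446),(440,446)])/2.5+[189.5,-.5]
oB=(c3,[(-43,116,14),(43,116,14),(-25.5,27,28),(25.5,27,28),(-42,-45,70),(42,-45,70)],B)
oA=(c2,[(-42,-45,70),(42,-45,70),(-42,-115,70),(42,-115,70)],A)
for o in([oA],[oB],[oA,oB]):
    v,r=fit(o,[.523,-.055,.06]);print(v.round(4),np.degrees(v[2]).round(2));print(r.round(1).tolist())
# battery in hand: far(+y) top edge & label in w2: body top at tool z; check centring
R=W(v,[(0,68,14),(0,27,14),(0,-9,14),(67,-80,42)]);print(R.round(4))
E
```

```text
[ 0.5231 -0.0544  0.052 ] 2.98
[[-1.1, -0.6], [2.6, -1.0], [-2.0, 1.0], [1.0, 1.0]]
[ 0.5225 -0.055   0.0608] 3.48
[[-1.1, 0.0], [0.6, -0.2], [0.5, 0.1], [0.1, 0.2], [-1.5, -0.0], [0.6, 0.1]]
[ 0.5225 -0.0548  0.0587] 3.37
[[-1.5, 0.2], [2.2, -0.9], [-1.9, 1.7], [1.1, 1.1], [-0.9, -0.3], [0.8, -0.3], [0.5, -0.2], [0.1, 0.0], [-1.6, -0.3], [0.5, -0.1]]
[[ 0.5185  0.0131  0.014 ]
 [ 0.5209 -0.0278  0.014 ]
 [ 0.523  -0.0637  0.014 ]
 [ 0.594  -0.1307  0.042 ]]
```

```bash
python3 - <<'E'
from h import *
plan((.518,.0189,.25,3.45),(.518,.0189,.06,3.45))
E
```

```text
[0.1384 0.0124 0.0783] [-0.14 -0.04  0.06] dist 0.159
[0.1383 0.0129 0.2683] [-0.14 -0.04  0.06] dist 0.302
```

To row units: 0.268 m is 53.6, 0.25 m is 50, -0.14 degrees is -0.014.

```bash
echo '[[27.6, 2.48, 15.6, -0.014, 0, 0, 0], [27.6, 2.48, 15.6, -0.014, 0, 0, 0], [27.6, 2.48, 15.6, -0.014, 0, 0, 0], [27.6, 2.48, 15.6, -0.014, 0, 0, 0], [27.6, 2.48, 24, -0.014, 0, 0, 0], [27.6, 2.52, 34, -0.014, 0, 0, 0], [27.6, 2.56, 44, -0.014, 0, 0, 0], [27.6, 2.58, 50, -0.014, 0, 0, 0], [27.6, 2.58, 53.6, -0.014, 0, 0, 0], [27.6, 2.58, 53.6, -0.014, 0, 0, 0], [27.6, 2.58, 53.6, -0.014, 0, 0, 0], [27.6, 2.58, 53.6, -0.014, 0, 0, 0]]' | python3 steer.py && python3 - <<'E'
from h import *
plan((.518,.0189,.042,3.45),(.518,.0189,.039,3.45))
c=wcam();np.savez("pics/w4.npz",**c)
s=np.linalg.inv(c["view"]);print(s[:3,3])
E
```

```text
time_s: 7.6
position: [0.5208, 0.0176, 0.0625]
tcp_rot: [[-0.06, 0.998, 0.005], [0.998, 0.06, -0.0], [-0.001, 0.005, -1.0]]
force: [0.6, 0.3, -3.0]
opening: 0.526
grasp_force: 30.0
[ 0.0015 -0.0028  0.0205] [ 0.28  0.04 -0.  ] dist 0.021
[ 0.0015 -0.0028  0.0235] [ 0.28  0.04 -0.  ] dist 0.024
[0.5141947  0.10128461 0.22498489]
```

To row units: 0.018 m is 3.6, 0.01 m is 2, 0.28 degrees is 0.028.

```bash
echo '[[0.3, -0.56, 2, 0.028, 0, 0, 0], [0.3, -0.56, 3.6, 0.028, 0, 0, 0], [0.3, -0.56, 3.6, 0.028, 0, 0, 0], [0.3, -0.56, 3.6, 0.028, 0, 0, 0], [0.3, -0.56, 3.6, 0.028, 0, 0, 0]]' | python3 steer.py && python3 - <<'E'
from h import *
plan((.518,.0189,.039,3.45))
E
```

```text
time_s: 8.15
position: [0.5168, 0.0197, 0.0436]
tcp_rot: [[-0.061, 0.998, -0.002], [0.998, 0.061, -0.0], [-0.0, -0.002, -1.0]]
force: [-0.3, -0.8, -3.6]
opening: 0.526
grasp_force: 30.0
[-0.0009  0.0012  0.0046] [-0.14  0.    0.04] dist 0.005
```

To row units: 0.004 m is 0.8, 0.002 m is 0.4.

```bash
echo '[[0, 0.16, 0.4, 0, 0, 0, 0], [0, 0.16, 0.8, 0, 0, 0, 0], [0, 0.16, 0.8, 0, 0, 0, 0], [0, 0.16, 0.8, 0, 0, 0, 0], [0, 0.16, 0.8, 0, 0, 0, 0]]' | python3 steer.py && python3 - <<'E'
from h import *
plan((.518,.0189,.039,3.45))
c=wcam();im=c["color"][...,::-1];np.savez("pics/w5.npz",**c);cv2.imwrite("pics/w5.png",im)
E
```

```text
time_s: 8.65
position: [0.5175, 0.0197, 0.0396]
tcp_rot: [[-0.061, 0.998, -0.002], [0.998, 0.061, -0.0], [-0.0, -0.002, -1.0]]
force: [-0.2, 0.5, -4.1]
opening: 0.528
grasp_force: 30.0
[-0.0008  0.0004  0.0006] [-0.14  0.    0.03] dist 0.001
```

```bash
echo '[[0, 0.08, 0.2, 0, 0, 0, 0], [0, 0.08, 0.2, 0, 0, 0, 0], [0, 0.08, 0.2, 0, 0, 0, 0]]' | python3 steer.py && echo '[[0, 0, 0.2, 0, 0, 0, 0], [0, 0, 0.2, 0, 0, 0, 0], [0, 0, 0.2, 0, 0, 0, 0]]' | python3 steer.py
```

```text
time_s: 9.0
position: [0.518, 0.0197, 0.0388]
tcp_rot: [[-0.061, 0.998, -0.002], [0.998, 0.061, -0.0], [-0.0, -0.002, -1.0]]
force: [-0.6, -0.4, -0.9]
opening: 0.527
grasp_force: 30.0
time_s: 9.3
position: [0.5179, 0.0197, 0.0387]
tcp_rot: [[-0.061, 0.998, -0.002], [0.998, 0.061, -0.0], [-0.0, -0.002, -1.0]]
force: [-2.8, -0.5, 7.9]
opening: 0.524
grasp_force: 30.0
```

View pics/w5.png

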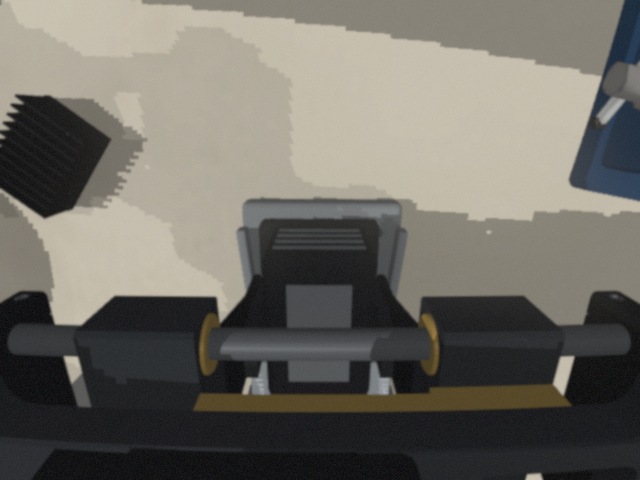

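The battery rests on the deck, centred between the guides (guides at columns 242 and 403, battery at about 320). Next: ease the press and slide it in.

To row units: -0.03 m is -6, -0.024 m is -4.8.

```bash
echo '[[0, 0, -0.2, 0, 0, 0, 0], [-1.6, 0, -0.2, 0, 0, 0, 0], [-3.2, 0, -0.2, 0, 0, 0, 0], [-4.8, 0, -0.2, 0, 0, 0, 0], [-6, 0, -0.2, 0, 0, 0, 0], [-6, 0, -0.2, 0, 0, 0, 0]]' | python3 steer.py && echo '[[-1.2, 0, 0, 0, 0, 0, 0], [-2.4, 0, 0, 0, 0, 0, 0], [-3.6, 0, 0, 0, 0, 0, 0], [-4.8, 0, 0, 0, 0, 0, 0], [-4.8, 0, 0, 0, 0, 0, 0]]' | python3 steer.py
```

```text
time_s: 9.9
position: [0.5203, -0.0118, 0.0387]
tcp_rot: [[-0.06, 0.998, -0.001], [0.998, 0.06, -0.001], [-0.001, -0.002, -1.0]]
force: [-1.5, -2.7, 2.6]
opening: 0.527
grasp_force: 30.0
time_s: 10.4
position: [0.5214, -0.0347, 0.0387]
tcp_rot: [[-0.06, 0.998, -0.002], [0.998, 0.06, -0.0], [-0.0, -0.002, -1.0]]
force: [-0.8, 1.4, 4.6]
opening: 0.523
grasp_force: 30.0
```

To row units: -0.018 m is -3.6, -0.012 m is -2.4.

```bash
echo '[[-1.2, 0, 0, 0, 0, 0, 0], [-2.4, 0, 0, 0, 0, 0, 0], [-3.6, 0, 0, 0, 0, 0, 0], [-3.6, 0, 0, 0, 0, 0, 0]]' | python3 steer.py && echo '[[-0.8, 0, 0, 0, 0, 0, 0], [-1.6, 0, 0, 0, 0, 0, 0], [-2.2, 0, 0, 0, 0, 0, 0], [-2.2, 0, 0, 0, 0, 0, 0], [-2.2, 0, 0, 0, 0, 0, 0]]' | python3 steer.py
```

```text
time_s: 10.8
position: [0.5224, -0.0525, 0.0387]
tcp_rot: [[-0.06, 0.998, -0.002], [0.998, 0.06, -0.0], [-0.0, -0.002, -1.0]]
force: [-1.2, 2.5, 4.9]
opening: 0.527
grasp_force: 30.0
time_s: 11.3
position: [0.5231, -0.063, 0.0387]
tcp_rot: [[-0.06, 0.998, -0.002], [0.998, 0.06, 0.0], [0.0, -0.002, -1.0]]
force: [-0.1, 3.5, 4.9]
opening: 0.523
grasp_force: 30.0
```

Seat is at y≈-0.0637. I'll push on until the end stop is felt.

```bash
for i in 1; do echo '[[-0.2, 0, 0, 0, 0, 0, 0], [-0.3, 0, 0, 0, 0, 0, 0], [-0.3, 0, 0, 0, 0, 0, 0]]' | python3 steer.py; done; echo '[[-0.2, 0, 0, 0, 0, 0, 0], [-0.3, 0, 0, 0, 0, 0, 0], [-0.3, 0, 0, 0, 0, 0, 0]]' | python3 steer.py
```

```text
time_s: 11.6
position: [0.5232, -0.0631, 0.0387]
tcp_rot: [[-0.059, 0.998, -0.002], [0.998, 0.059, 0.002], [0.002, -0.002, -1.0]]
force: [0.6, 9.6, 6.2]
opening: 0.528
grasp_force: 30.0
time_s: 11.9
position: [0.5231, -0.0631, 0.0387]
tcp_rot: [[-0.058, 0.998, -0.002], [0.998, 0.058, 0.004], [0.004, -0.002, -1.0]]
force: [2.3, 15.0, 5.6]
opening: 0.526
grasp_force: 30.0
```

```bash
echo '[[-0.2, 0, 0, 0, 0, 0, 0], [-0.4, 0, 0, 0, 0, 0, 0], [-0.4, 0, 0, 0, 0, 0, 0]]' | python3 steer.py; echo '[[-0.2, 0, 0, 0, 0, 0, 0], [-0.4, 0, 0, 0, 0, 0, 0], [-0.4, 0, 0, 0, 0, 0, 0]]' | python3 steer.py
```

```text
time_s: 12.2
position: [0.5231, -0.0632, 0.0387]
tcp_rot: [[-0.057, 0.998, -0.003], [0.998, 0.057, 0.007], [0.007, -0.002, -1.0]]
force: [4.9, 21.1, 7.4]
opening: 0.527
grasp_force: 30.0
time_s: 12.5
position: [0.5231, -0.0634, 0.0386]
tcp_rot: [[-0.056, 0.998, -0.003], [0.998, 0.056, 0.01], [0.01, -0.002, -1.0]]
force: [6.8, 28.6, 7.9]
opening: 0.527
grasp_force: 30.0
```

To row units: 0.0065 m is 1.3, 0.004 m is 0.8.

```bash
echo '[[0.8, 0, 0, 0, 0, 0, 0], [1.3, 0, 0, 0, 0, 0, 0], [1.3, 0, 0, 0, 0, 0, 0]]' | python3 steer.py; echo '[[0.2, 0, 0, 0, 0, 0, 0], [0.2, 0, 0, 0, 0, 0, 0], [0.2, 0, 0, 0, 0, 0, 0]]' | python3 steer.py
```

```text
time_s: 12.8
position: [0.5232, -0.0632, 0.0387]
tcp_rot: [[-0.06, 0.998, -0.002], [0.998, 0.06, 0.001], [0.001, -0.002, -1.0]]
force: [1.7, 6.2, 6.3]
opening: 0.52
grasp_force: 30.0
time_s: 13.1
position: [0.5232, -0.0632, 0.0387]
tcp_rot: [[-0.06, 0.998, -0.002], [0.998, 0.06, -0.0], [-0.0, -0.002, -1.0]]
force: [-0.6, 1.8, 4.7]
opening: 0.526
grasp_force: 30.0
```

To row units: 0.0015 m is 0.3, 0.001 m is 0.2.

```bash
echo '[[0.2, 0, 0, 0, 0, 0, 0], [0.3, 0, 0, 0, 0, 0, 0], [0.3, 0, 0, 0, 0, 0, 0]]' | python3 steer.py; echo '[[0.1, 0, 0, 0, 0, 0, 0], [0.2, 0, 0, 0, 0, 0, 0], [0.2, 0, 0, 0, 0, 0, 0]]' | python3 steer.py
```

```text
time_s: 13.4
position: [0.5232, -0.063, 0.0388]
tcp_rot: [[-0.061, 0.998, -0.002], [0.998, 0.061, -0.002], [-0.002, -0.002, -1.0]]
force: [-1.0, -1.8, 4.3]
opening: 0.523
grasp_force: 30.0
time_s: 13.7
position: [0.5234, -0.0626, 0.0388]
tcp_rot: [[-0.061, 0.998, -0.001], [0.998, 0.061, -0.003], [-0.003, -0.001, -1.0]]
force: [-1.8, -3.5, 5.0]
opening: 0.528
grasp_force: 30.0
```

```bash
echo '[[-0.6, 0, 0, 0, 0, 0, 0], [-1.1, 0, 0, 0, 0, 0, 0], [-1.1, 0, 0, 0, 0, 0, 0], [-1.1, 0, 0, 0, 0, 0, 0]]' | python3 steer.py ; echo '[[0.6, 0, 0, 0, 0, 0, 0], [0.6, 0, 0, 0, 0, 0, 0.75], [0.6, 0, 0, 0, 0, 0, 0.75], [0.6, 0, 0, 0, 0, 0, 0.75], [0.6, 0, 0, 0, 0, 0, 0.75], [0.6, 0, -6, 0, 0, 0, 0.75], [0.6, 0, -16, 0, 0, 0, 0.75], [0.6, 0, -24, 0, 0, 0, 0.75], [0.6, 0, -32, 0, 0, 0, 0.75], [0.6, 0, -32, 0, 0, 0, 0.75]]' | python3 steer.py && python3 - <<'E'
from h import *
from rig import bot
a=bot.capture("scene")["color"][160:270,270:430,::-1];b=bot.capture("side")["color"][220:340,290:430,::-1]
cv2.imwrite("pics/s1.png",np.vstack([cv2.resize(a,(400,275),interpolation=cv2.INTER_CUBIC),cv2.resize(b,(400,325),interpolation=cv2.INTER_CUBIC)]))
c=wcam();np.savez("pics/w6.npz",**c);cv2.imwrite("pics/w6.png",c["color"][...,::-1])
im=cv2.resize(c["color"][150:400,200:440,::-1],(400,600) if 0 else (400,417),interpolation=cv2.INTER_CUBIC)
cv2.imwrite("pics/s2.png",np.hstack([cv2.imread("pics/s1.png"),cv2.copyMakeBorder(im,0,183,0,0,cv2.BORDER_CONSTANT)]))
E
```

```text
time_s: 14.1
position: [0.5233, -0.0633, 0.0387]
tcp_rot: [[-0.057, 0.998, -0.002], [0.998, 0.057, 0.004], [0.004, -0.002, -1.0]]
force: [3.4, 13.9, 6.9]
opening: 0.528
grasp_force: 30.0
time_s: 15.1
position: [0.5269, -0.0639, 0.2039]
tcp_rot: [[-0.061, 0.998, 0.009], [0.998, 0.061, -0.004], [-0.005, 0.009, -1.0]]
force: [-0.2, 0.2, -0.4]
opening: 0.75
grasp_force: 0.0
```

View pics/s2.png

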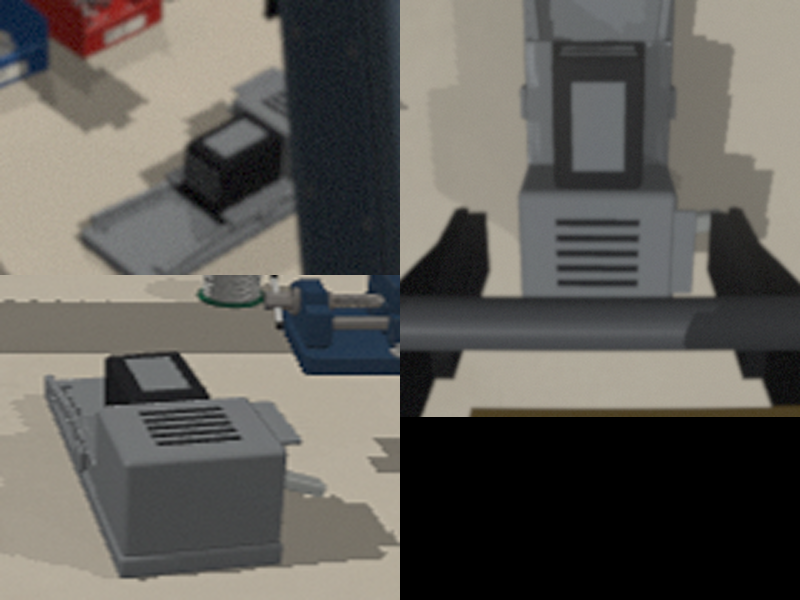

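The battery sits flush against the housing (right view, battery end at row ~188 meets the housing top) and under the lips, and the 28 N push did not move it: home. The toggle shows at (705,222) on the right, and in the side view it still points down. Next I'll locate the toggle in world coordinates.

```bash
python3 - <<'E'
from h import *
from rig import bot
ch=[.5225,-.055,.0602];s=bot.read_state()
print("q",np.round(s["joint_positions"],1))
for f,p in(("w2",(np.array([(565,180),(581,180)])/2.2+[139.5,59.5])),("w3",np.array([(476,501),(492,501)])/2.5+[189.5,-.5])):
    c=dict(np.load(f"pics/{f}.npz"));print(f,ground(c,p,.027).round(4),proj(c,W(ch,[(67,-80,28),(75,-80,25)]))-p)
c=dict(np.load("pics/w6.npz"))
sc=np.array([240/400,250/417]);o=np.array([200,150])
for y in(-7,-9):
    print(y,((proj(c,W([*W(ch,[(0,y,0)])[0,:2],ch[2]],[(-23,-35,70),(23,-35,70),(-23,35,70),(23,35,70),(0,35,14)]))-o)/sc+[400,0]).round(0).tolist())
print(((proj(c,W(ch,[(-42,-45,70),(42,-45,70)]))-o)/sc+[400,0]).round(0).tolist())
t=W(ch,[(69,-80,0)])[0];print(t)
plan((t[0],t[1],.2,-86.55),(t[0],t[1],.1,-86.55))
E
```

```text
q [-19.   24.6  97.6  -0.1  58.  -22.4]
w2 [[ 0.5949 -0.1307  0.027 ]
 [ 0.6026 -0.1302  0.027 ]] [[-0.4614013   0.14016734]
 [-0.7914272   0.04373967]]
w3 [[ 0.5939 -0.1309  0.027 ]
 [ 0.6022 -0.1304  0.027 ]] [[ 0.37905075  0.1172413 ]
 [-0.28403934 -0.34785898]]
-7 [[553.0, 187.0], [642.0, 187.0], [550.0, 52.0], [646.0, 52.0], [598.0, 36.0]]
-9 [[553.0, 191.0], [642.0, 191.0], [550.0, 57.0], [645.0, 57.0], [598.0, 40.0]]
[[517.0, 193.0], [679.0, 193.0]]
[ 0.5961881  -0.13070379  0.        ]
[-0.0725  0.0693 -0.0022] [-0.17  0.14 90.03] dist 0.1
[-0.0726  0.0697  0.0978] [-0.17  0.14 90.03] dist 0.14
```

Careful with the scale: shifts go in units of 5 mm and turns go in units of 10 degrees. That gives: 0.1 m is 20, 0.08 m is 16, 90 degrees is 9.

```bash
echo '[[-14.5, 13.86, 0, 0, 0, 9, 0.5], [-14.5, 13.86, 0, 0, 0, 9, 0.5], [-14.5, 13.86, 0, 0, 0, 9, 0.5], [-14.5, 13.86, 0, 0, 0, 9, 0.5], [-14.5, 13.86, 0, 0, 0, 9, 0.5], [-14.5, 13.86, 0, 0, 0, 9, 0.5], [-14.5, 13.86, 0, 0, 0, 9, 0.5], [-14.5, 13.86, 0, 0, 0, 9, 0.5], [-14.5, 13.86, 0, 0, 0, 9, 0.5], [-14.5, 13.86, 0, 0, 0, 9, 0.5], [-14.5, 13.86, 0, 0, 0, 9, 0.5], [-14.5, 13.88, 8, 0, 0, 9, 0.5], [-14.5, 13.9, 16, 0, 0, 9, 0.5], [-14.5, 13.92, 20, 0, 0, 9, 0.5], [-14.5, 13.92, 20, 0, 0, 9, 0.5], [-14.5, 13.92, 20, 0, 0, 9, 0.5]]' | python3 steer.py && python3 - <<'E'
from h import *
t=(.5962,-.1307)
plan((*t,.05,-86.55),(*t,.012,-86.55))
E
```

```text
time_s: 16.85
position: [0.5961, -0.1305, 0.0968]
tcp_rot: [[0.998, 0.061, -0.006], [0.061, -0.998, 0.001], [-0.006, -0.001, -1.0]]
force: [0.8, -1.2, -0.2]
opening: 0.5
grasp_force: 0.0
[0.0004 0.0003 0.0468] [-0.08  0.32  0.03] dist 0.047
[0.0006 0.0004 0.0848] [-0.08  0.32  0.03] dist 0.085
```

To row units: 0.07 m is 14, 0.055 m is 11, 0.2 degrees is 0.02.

```bash
echo '[[0.1, 0.06, 4, 0, 0.02, 0, 0.5], [0.1, 0.06, 8, 0, 0.02, 0, 0.5], [0.1, 0.06, 11, 0, 0.02, 0, 0.5], [0.1, 0.06, 14, 0, 0.02, 0, 0.5], [0.1, 0.06, 14, 0, 0.02, 0, 0.5], [0.1, 0.06, 14, 0, 0.02, 0, 0.5]]' | python3 steer.py ; echo '[[0, 0, 1.4, 0, 0, 0, 0.5], [0, 0, 2.6, 0, 0, 0, 0.5], [0, 0, 2.6, 0, 0, 0, 0.5], [0, 0, 2.6, 0, 0, 0, 0.5]]' | python3 steer.py
```

```text
time_s: 17.45
position: [0.5975, -0.1311, 0.0285]
tcp_rot: [[0.998, 0.061, 0.001], [0.061, -0.998, -0.0], [0.001, 0.0, -1.0]]
force: [0.4, 0.5, -0.2]
opening: 0.502
grasp_force: 0.0
time_s: 17.85
position: [0.5972, -0.131, 0.0153]
tcp_rot: [[0.998, 0.061, 0.001], [0.061, -0.998, 0.0], [0.001, -0.0, -1.0]]
force: [0.4, 0.1, -0.2]
opening: 0.499
grasp_force: 0.0
```

To row units: 0.002 m is 0.4.

```bash
echo '[[0, 0, 0.4, 0, 0, 0, 0.3], [0, 0, 0.4, 0, 0, 0, 0], [0, 0, 0.4, 0, 0, 0, 0], [0, 0, 0.4, 0, 0, 0, 0], [0, 0, 0.4, 0, 0, 0, 0], [0, 0, 0.4, 0, 0, 0, 0], [0, 0, 0.4, 0, 0, 0, 0], [0, 0, 0.4, 0, 0, 0, 0]]' | python3 steer.py
```

```text
time_s: 18.65
position: [0.5974, -0.1316, 0.0135]
tcp_rot: [[0.998, 0.061, 0.001], [0.061, -0.998, -0.001], [0.001, 0.001, -1.0]]
force: [-0.3, -2.8, 0.6]
opening: 0.133
grasp_force: 30.0
```

Fingers feel the 12 mm bat at the low position (opening 0.133, about 11.6 mm). Pulling it up.

```bash
echo '[[0.1, 0, -0.8, 0, 0, 0, 0], [0.2, 0, -1.6, 0, 0, 0, 0], [0.3, 0, -2.4, 0, 0, 0, 0], [0.4, 0, -3.2, 0, 0, 0, 0], [0.3, 0, -4, 0, 0, 0, 0]]' | python3 steer.py ; echo '[[-0.1, 0, -0.8, 0, 0, 0, 0], [-0.2, 0, -1.6, 0, 0, 0, 0], [-0.3, 0, -2, 0, 0, 0, 0], [-0.3, 0, -2, 0, 0, 0, 0]]' | python3 steer.py
```

```text
time_s: 19.15
position: [0.5989, -0.1315, 0.034]
tcp_rot: [[0.998, 0.061, 0.001], [0.061, -0.998, -0.001], [0.001, 0.001, -1.0]]
force: [0.9, -5.7, -3.6]
opening: 0.135
grasp_force: 30.0
time_s: 19.55
position: [0.5967, -0.1316, 0.0432]
tcp_rot: [[0.998, 0.061, 0.0], [0.061, -0.998, -0.001], [-0.0, 0.001, -1.0]]
force: [0.9, -6.0, -7.4]
opening: 0.128
grasp_force: 30.0
```

To row units: -0.0015 m is -0.3.

```bash
echo '[[0, 0, -0.3, 0, 0, 0, 0], [0, 0, -0.3, 0, 0, 0, 0]]' | python3 steer.py ; echo '[[0, 0, 0.3, 0, 0, 0, 0], [0, 0, 0.3, 0, 0, 0, 0.5], [0, 0, 0.3, 0, 0, 0, 0.5], [0, 0, 0.3, 0, 0, 0, 0.5], [0, 0, 0.3, 0, 0, 0, 0.5], [0, 0, -6, 0, 0, 0, 0.5], [0, 0, -14, 0, 0, 0, 0.5], [0, 0, -22, 0, 0, 0, 0.5], [0, 0, -32, 0, 0, 0, 0.5], [0, 0, -32, 0, 0, 0, 0.5], [0, 0, -32, 0, 0, 0, 0.5]]' | python3 steer.py && python3 - <<'E'
from h import *
from rig import bot
b=bot.capture("side");np.savez("pics/e.npz",**b);im=cv2.resize(b["color"][190:340,225:425,::-1],(800,600),interpolation=cv2.INTER_CUBIC);cv2.imwrite("pics/e.png",im)
ch=[.5225,-.055,.0602]
for z in(25,59):print(z,(proj(b,W(ch,[(75,-80,z)]))[0]-[225,190])*4)
a=cv2.imread("pics/side0.png")[190:340,225:425];d=np.abs(a.astype(int)-b["color"][190:340,225:425,::-1]).sum(2)
for z in(25,59):
    u,v=((proj(b,W(ch,[(70,-80,z)]))[0])-[225,190]).astype(int);print(z,d[v-3:v+4,u-5:u+3].mean(),a[v-1:v+2,u-2:u+1].mean(),b["color"][190+v-1:190+v+2,225+u-2:225+u+1].mean())
E
```

```text
time_s: 19.75
position: [0.5967, -0.1316, 0.0433]
tcp_rot: [[0.998, 0.061, -0.0], [0.061, -0.998, -0.001], [-0.0, 0.0, -1.0]]
force: [2.4, -8.0, -15.7]
opening: 0.13
grasp_force: 30.0
time_s: 20.85
position: [0.5976, -0.1309, 0.2067]
tcp_rot: [[0.998, 0.061, 0.004], [0.061, -0.998, -0.001], [0.004, 0.001, -1.0]]
force: [-1.0, 0.0, -1.3]
opening: 0.497
grasp_force: 0.0
25 [707.55303515 429.49549438]
59 [715.01934615 349.46256798]
25 146.03571428571428 118.88888888888889 171.40740740740742
59 200.98214285714286 109.74074074074075 181.77777777777777
```

Picture budget is used up, so I'll check the toggle numerically against the background.

```bash
python3 - <<'E'
from h import *
b=dict(np.load("pics/e.npz"));ch=[.5225,-.055,.0602]
im=b["color"];a=cv2.imread("pics/side0.png")[...,::-1]
print(proj(b,W(ch,[(60,-80,32),(75,-80,25),(60,-80,52),(75,-80,59)])).round(0).tolist())
for n,i in(("before",a),("now",im)):
    print(n);print((i[272:304:1,390:406:2].astype(int)@[1,0,-1]));
    print(i[272:304,390:406:2].mean(2).astype(int))
E
```

```text
[[393.0, 294.0], [402.0, 297.0], [394.0, 282.0], [404.0, 277.0]]
before
[[16 16 16 16 17 15 15 17]
 [11 17 16 16 15 16 17 16]
 [ 5 18 15 16 16 17 16 17]
 [-2 14 16 15 14 15 15 17]
 [-3  6 16 15 16 16 16 16]
 [-4 -2 15 16 15 17 16 17]
 [-3 -3 14 17 16 16 16 15]
 [-3 -4  3 16 17 16 17 16]
 [-3 -4 -6 18 16 17 16 16]
 [-3 -3 -5 15 15 16 15 15]
 [ 1  5  4 15 16 15 15 15]
 [14 16 16 16 15 16 17 15]
 [11 16 16 15 16 15 16 15]
 [ 8 15 16 16 15 16 16 16]
 [ 7 14 15 16 15 15 14 16]
 [ 9 14 16 15 16 16 15 15]
 [12 15 16 15 15 15 16 15]
 [10 15 15 15 16 15 16 15]
 [12 16 15 15 15 16 16 15]
 [10 16 16 15 16 15 15 16]
 [ 3 10 16 15 16 14 16 15]
 [ 2  3  4 10 16 15 16 16]
 [ 2  3  1  3  6 11 16 15]
 [ 1  4  2  5  4  3 11 14]
 [ 2  3  4  3  1  3  6 16]
 [ 2  3  2  1  2  2  2 13]
 [ 1  2  2  3  2  2  3  9]
 [13  4  0  1  2  3  1 12]
 [16 14 12  4  2  1  1 17]
 [16 16 15 14 13  4  4 16]
 [16 15 15 16 16 14 15 17]
 [15 15 16 15 17 17 18 16]]
[[108 109 106 109 109 111 110 109]
 [102 110 110 109 108 111 110 109]
 [ 90 112 108 109 108 110 110 111]
 [ 79 104 110 110 110 108 108 111]
 [ 77  92 109 108 108 1
[... 2247 characters left out ...]
 [108 113 110 108 101 121 164 171]
 [101 107 108 102 147 166 170 170]
 [ 86 107 116 143 168 169 169 169]
 [ 95 113 168 169 169 170 171 170]
 [103 166 170 169 171 170 172 169]
 [136 172 172 169 171 171 170 169]
 [147 170 170 169 171 170 170 170]
 [144 172 171 168 170 169 170 171]
 [106 173 170 170 171 170 170 170]
 [ 97 175 171 171 170 171 170 172]
 [103 154 171 170 170 170 171 170]
 [104 117 173 170 169 171 171 171]
 [108 110 174 172 171 170 171 169]
 [110 112 152 172 171 170 171 171]
 [106 112 151 171 170 172 170 170]
 [115 115 118 173 170 169 170 171]
 [116 114 110 176 171 172 173 173]
 [116 113 111 154 176 175 176 176]
 [114 113 114 119 128 124 125 125]
 [115 113 113 113 112 112 112 110]]
```

The grey bat now rises to the predicted "on" tip at about (403,278), and the old "off" position is empty. The robot is clear of everything.

```bash
python3 -c "
from rig import bot
print(bot.hand_in())"
```

```text
the job is handed in; nothing more can be done
None
```

The battery is fully home against the housing (no distinct click was felt, but it held against a 28 N push), and the toggle was felt pointing down, flipped fully up and checked by camera; the job was handed in at about 21 s.

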